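# Fetch the spice jar from a pop-up keeper

## Task

The spice jar is sunk inside the white keeper. Gently press the red button so that the lid springs up, then take the lid by its ball knob, bring it right over and ease it back onto its stop without letting it drop; push the black lever all the way down so that the jar rises out of its well. Stand the jar upright in the middle of the empty near half of the slate tray, leave the lid open, and do not disturb the tray, the brie or the butter dish.

Things in the scene. Friction and masses are not known exactly. Their poses are not given: they have to be found in the camera images.
- keeper: White stepped keeper, fixed on the worktop: a tower 154 mm deep (x) by 134 mm wide (y) whose flat deck is 120 mm high, with a 28 mm low wing (top at 32 mm) on either side, 286 mm wide in all. Origin: centre of its underside on the worktop; x points from its front (robot side) to its back, y to its left, z up. The round well for the jar is in the deck at x = -10 mm, y = 0, 47 mm across. A steel latch hook stands at the right edge of the lid at x = -50 mm, top 139 mm high.
- release_button: Round red button, 34 mm across, on a column (76 mm high) at the keeper's right. Origin: centre of its top face, 112 mm up when out. Moves straight down: first a hidden free play of 0 to 20 mm, different every time, against 1 N, then 8 mm against a spring (2 to 6 N) to a hard stop. The latch hook lets go of the lid only in the last 2 mm before the stop. Over 35 N breaks it.
- lid (a joint): Angle of the wooden lid (146 x 128 x 8 mm, about 0.2 kg) about its hinge in rad: 0 shut and latched, about 0.45 where it comes to rest when it has sprung up (a sprung leaf carries it there and no further), 1.57 upright, 2.0 leaning back on its stop. Beyond upright it falls back by its own weight, almost undamped, and stays on the stop. Latched, it cannot be pulled open.
- lid_knob (a point): Centre of the black ball knob, 28 mm in diameter, on a 12 mm thick neck at the middle of the lid's free edge; the gap between ball and lid edge is 14 mm, the ball's centre is 181 mm from the hinge line. The ball can be pinched from above and the lid turns while it is held.
- lid_hinge (a point): Middle of the lid's hinge line, at keeper x = 78, y = 0 mm, 124 mm above the worktop; the hinge runs along the keeper's y axis and the free edge swings up from the front and over to the back. The knob's centre lies 4 mm off the lid plane through the hinge (above it when shut). Axes turn with the lid.
- ejector_lever (a joint): Angle of the ejector lever on the keeper's left side in rad: 0 up (jar sunk), 0.6 fully down (jar raised 45 mm, so that its top 41 mm stand above the deck). It stays where it is left; it needs about 4 to 8 N down on the paddle.
- lever_paddle (a point): Centre of the top face of the black paddle (34 x 36 mm) at the front end of the ejector lever; 85 mm in front of the lever's pivot, moves about 50 mm down from 116 to 66 mm above the worktop in an arc about the keeper's y axis.
- jar_centre (a point): Centre (half-way up) of the red-capped round spice jar, 41 mm in diameter, 105 mm tall, about 0.11 kg; z is its axis. At the start it is sunk in the keeper's well, its top 4 mm below the deck, under the lid.
- slate_tray: Flat black slate tray, 340 x 200 x 9 mm, loose, left or right of the keeper. Origin: centre of its underside; its long axis is x, pointing away from the robot.
- tray_spot (a point): Middle of the empty near half of the tray, on its top face (80 mm from the tray's centre towards the robot).
- brie: Wedge of brie, 85 x 163 x 39 mm, on the far half of the tray; to be left alone. Origin: centre of its underside.
- butter_dish: Domed butter dish, 186 mm across, 99 mm high, on the other side of the keeper from the tray; to be left alone. Origin: centre of its underside.

How it is judged:
By the outcome, as a careful person would: the job done as asked, in the order asked, and still so for the second after the job is handed in, with the robot touching nothing.
It also fails if it takes over 72 s, if anything falls off the work surface, if the arm or the gripper's body presses on something with over 40 N, if the wrist force passes 120 N, or if a joint passes its speed limit or range.

## Robot

A 6-joint arm with a two-finger parallel gripper is mounted at the origin on a cart in front of the work surface, level with it; the furniture and walls round the work are solid. World frame = base frame: x ahead of the robot, y to its left, z up, the work surface at z = 0. Lengths are in m, angles in rad, forces in N, time in s.
With the tool pointing down it reaches from about 0.3 to 0.75 m from the base axis. Payload 8.5 kg.
Tool frame: the origin (TCP) lies at the very end of the fingers, on their centre line; the grasp point (between the pads) lies 19 mm behind it; z points along the fingers, y is the line along which they close (so a half turn about z gives the same grasp; the last joint's range is limited). The gripper opens to 85 mm and grips with 20 to 120 N. Pads are 22 mm wide; open, the fingers measure 114 mm over their backs; the gripper's body (76 mm by 85 mm) begins 54 mm behind the grasp point. The pads swing forward as they close: fully open they stand 13 mm farther back than shut.
Start: joints at [0.915, 0.381, 1.297, -0, 1.464, -0.215], TCP at [0.235, 0.497, 0.231] pointing down, gripper open.
Joint ranges: [-3.11, 3.11], [-0.89, 2.33], [0.22, 2.48], [-1.42, 4.56], [0.17, 2.85], [-2.88, 2.88]. Speed limits (rad/s): [2.39, 2.39, 3.14, 3.14, 3.14, 3.14].

## Interface

Orientations are given as a unit quaternion [w, x, y, z].
In Python, from cell import telemetry, imaging, workorder gives the robot as it stands.
- The arm moves only by the tool servo_tool, never from a script. Its argument "steps" is a list of rows, each an object of numbers: "x", "y", "z": the shift along the tool's x, y, z as a fraction of full scale; "ax", "ay", "az": the turn, a rotation vector about the tool's x, y, z as a fraction of full scale; "grip": the opening, from -1 (shut) to 1 (fully open), so that 0 is half open. In form: [{"x": .., "y": .., "z": .., "ax": .., "ay": .., "az": .., "grip": ..}, ...]. A call has 1 to 12 rows; each row is the pose to reach, as a shift and turn from the pose commanded when the call began, along the tool's axes at that moment; what a row does not reach only later rows make up. Full scale, the value 1, is 150 mm for a shift and 0.5 rad for a turn. A row lasts 1/12 s, in which the tool goes at most 41.7 mm and 7.16 degrees, less where a joint would pass 70% of its speed; a pose out of reach is approached as far as the arm can. A call with a number of a shift or a turn outside -1 to 1 is refused whole. A call with a gripper value outside its range is refused whole. The fingers move at their own pace and stop on an object; "grip_force" is the grip in N (left out, the last holds). Time passes only in rows, so rows that repeat a pose let the fingers close. It gives the time, the measured TCP pose, the force, the opening and the grip force at its end, in the units of the state.
- telemetry.observe(): the state, without advancing time (a new reading comes with each control period).
- imaging.camera(name): name is "scene" or "top" or "wrist"; returns (picture, depth): 420x560x3 uint8, red, green, blue; 420x560 float32, m along the optical axis (not along the pixel's ray), 0 where there is no reading.
- imaging.camera_model(name): a dict with "fx", "fy", "cx", "cy" (pixels), "dist" ([k1, k2, p1, p2, k3] as OpenCV has them; the pictures are not rectified), "R" (3x3) and "t" (3): a world point X has camera coordinates R X + t; the wrist camera has in their place "tool_from_camera" (4x4, takes a point from camera to tool coordinates, whose origin is the TCP and whose axes are the flange's). Camera axes: x right, y down, z forward; pixel columns grow to the right and rows downward; lengths in m; the calibration is good to about 2 mm. A picture is of the moment at which its call begins: read the wrist's pose just before it. camera_model takes no time and is no camera call.
- workorder.job_done(): hands the job in; it is judged then, once.
The state is a dict: "clock": time; "qpos": joint angles; "qvel": joint speeds; "joint_torque": joint torques, N m; "eef_pos": TCP position; "orientation": TCP orientation; "contact_force": force on the tool from outside, world axes, zero at the start; "ft_torque": the same for the moment, N m; "gripper_width": finger opening in m; "grip_force": force on a finger pad.
Only numpy, scipy, OpenCV 4.12 (cv2) and the standard library are available. Lean on these libraries where they do the work, as an engineer would, in place of code of your own. Each camera call takes 0.05 s, during which the arm holds its last target. There are 200 camera calls.

## Working session

There is one attempt and no reset: what is moved stays moved. The work goes in short steps, Python scripts to look and compute and a tool call to move; the robot and the scene stay as the last step left them, time stands still between calls to the robot, and variables do not carry over. Pictures are saved under pics/ and viewed, at most 10 in all, crops included, and the job is handed in when it is done.

Besides the shell and the picture viewer there is one more tool, called after "Request:" as name(argument=value, ...), one argument or row to a line, values as JSON. servo_tool: Moves the arm, as the interface text tells. Shift numbers are shares of 150 mm and turn numbers shares of 0.5 rad, none past 1 either way. Its arguments: {"type":"object","properties":{"steps":{"type":"array","items":{"type":"object","properties":{"x":{"type":"number"},"y":{"type":"number"},"z":{"type":"number"},"ax":{"type":"number"},"ay":{"type":"number"},"az":{"type":"number"},"grip":{"type":"number"}}}},"grip_force":{"type":"number"}},"required":["steps"]}

```bash
ls; mkdir -p pics
cat > h.py <<'E'
import numpy as np, cv2
from cell import telemetry, imaging, workorder
from scipy.spatial.transform import Rotation as Rn
def pose():
    s=telemetry.observe(); q=s["orientation"]
    return s,np.array(s["eef_pos"]),Rn.from_quat([q[1],q[2],q[3],q[0]]).as_matrix()
def grab(name,f=None):
    s,p,R=pose(); im,d=imaging.camera(name); m=imaging.camera_model(name)
    if name=="wrist":
        T=np.array(m["tool_from_camera"]); Rc=R@T[:3,:3]; tc=R@T[:3,3]+p  # world from cam
    else:
        Rc=np.array(m["R"]).T; tc=-Rc@np.array(m["t"])
    K=np.array([[m["fx"],0,m["cx"]],[0,m["fy"],m["cy"]],[0,0,1]])
    g=dict(im=im,d=d,K=K,dist=np.array(m["dist"]),Rc=Rc,tc=tc)
    if f:
        cv2.imwrite(f"pics/{f}.png",im[:,:,::-1]); 
    np.savez(f"/tmp/{f or name}.npz",**g)
    return g
def load(f): return dict(np.load(f"/tmp/{f}.npz"))
def world(g,u,v,z=None,depth=None):
    u=np.atleast_1d(u).astype(float);v=np.atleast_1d(v).astype(float)
    n=cv2.undistortPoints(np.stack([u,v],-1)[:,None],g["K"],g["dist"])[:,0]
    r=np.c_[n,np.ones(len(n))]
    if z is None:
        if depth is None: depth=g["d"][v.astype(int),u.astype(int)]
        return (r*np.reshape(depth,(-1,1)))@g["Rc"].T+g["tc"]
    w=r@g["Rc"].T
    return g["tc"]+w*((z-g["tc"][2])/w[:,2])[:,None]
def proj(g,X):
    R=g["Rc"].T; t=-R@g["tc"]
    return cv2.projectPoints(np.atleast_2d(np.float64(X)),cv2.Rodrigues(R)[0],t,g["K"],g["dist"])[0][:,0]
def cloud(g):
    v,u=np.mgrid[0:420,0:560]; return world(g,u.ravel(),v.ravel()).reshape(420,560,3)
E
python3 - <<'E'
from h import *
a=grab("top","top0"); b=grab("scene","sc0")
s,p,R=pose(); print(s["clock"],p,R.round(3))
E
```

```text
pics
0.1 [0.23451291 0.49721406 0.23077387] [[-0.904  0.427 -0.001]
 [ 0.427  0.904 -0.001]
 [ 0.    -0.001 -1.   ]]
```

View pics/top0.png

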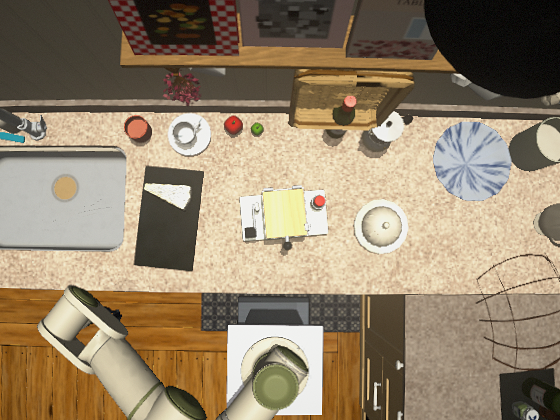

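View pics/sc0.png

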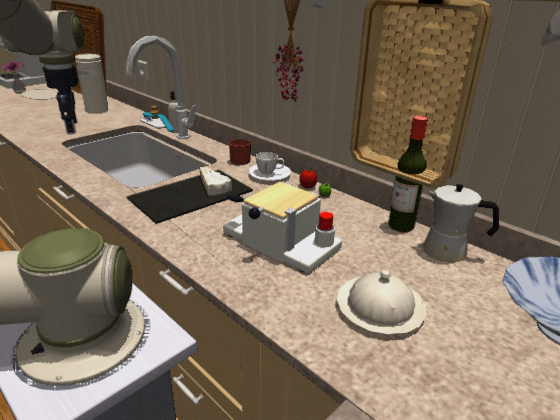

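The top view shows the keeper at about (285,214): button (319,201), knob (288,244), paddle (251,232). The tray is at (170,218) with the brie on its far half, and the butter dish is at (382,226). Next I measure these by colour and depth.

Run:
```python
from h import *
g=load("top0"); W=cloud(g); im=g["im"]; hsv=cv2.cvtColor(im,cv2.COLOR_RGB2HSV)
v,u=np.mgrid[0:420,0:560]
def box(a,b,c,d): return (u>a)&(u<b)&(v>c)&(v<d)
def rep(n,m):
    P=W[m]; P=P[np.isfinite(P).all(1)]
    r=cv2.minAreaRect(P[:,:2].astype(np.float32)*1000)
    print(n,m.sum(),"mean",P.mean(0).round(4),"rect c",np.round(r[0],1),np.round(r[1],1),round(r[2],1),"zmed",np.median(P[:,2]).round(4))
K=box(225,340,175,260)
rep("lid",K&(W[...,2]>.118)&(hsv[...,0]>18)&(hsv[...,0]<40)&(hsv[...,1]>70))
rep("keeper",K&(W[...,2]>.02))
rep("red",K&((hsv[...,0]<8)|(hsv[...,0]>172))&(hsv[...,1]>150)&(W[...,2]>.09))
rep("knob",box(278,298,235,255)&(im.max(2)<70)&(W[...,2]>.09))
rep("paddle",box(240,262,222,240)&(im.max(2)<70)&(W[...,2]>.08))
rep("tray",box(125,210,160,275)&(im.max(2)<70)&(W[...,2]<.03)&(W[...,2]>0.003))
rep("brie",box(135,200,175,220)&(W[...,2]>.025))
rep("dish",box(350,415,190,260)&(W[...,2]>.012))
print(W[400,:][::80].round(2), W[214,285],g["tc"])
# lid corners
for n,m in (("tray",box(125,210,160,275)&(im.max(2)<70)&(W[...,2]<.03)),("lid",K&(W[...,2]>.118)&(hsv[...,0]>18)&(hsv[...,0]<40)&(hsv[...,1]>70))):
    print(n,cv2.boxPoints(cv2.minAreaRect(np.argwhere(m)[:,::-1].astype(np.float32))).round(1).tolist())
```

```text
lid 1063 mean [ 0.5184 -0.041   0.1372] rect c [496.1 -26.4] [190.2 128.3] 6.2 zmed 0.1315
keeper 4194 mean [ 0.5142 -0.0222  0.1036] rect c [501.6 -26.7] [200.5 287.9] 6.5 zmed 0.1235
red 82 mean [ 0.5551 -0.1301  0.1473] rect c [483.6 -60. ] [ 29.2 241. ] 45.6 zmed 0.1107
knob 1 mean [ 0.4263 -0.0299  0.134 ] rect c [426.3 -29.9] [0. 0.] 0.0 zmed 0.134
paddle 7 mean [0.4596 0.0981 0.1154] rect c [459.6  98.1] [18.7  0.2] 0.7 zmed 0.115
tray 3081 mean [0.4429 0.3751 0.0087] rect c [504.4 361.8] [199.2 334.3] 85.0 zmed 0.0086
brie 794 mean [0.5809 0.3428 0.0681] rect c [530.5 217.7] [470.1  79.9] 64.3 zmed 0.0447
dish 1953 mean [ 0.4839 -0.3448  0.0571] rect c [ 484.2 -214.4] [462.9 202. ] 87.1 zmed 0.0479
[[-0.42  1.45 -0.91]
 [-0.4   1.01 -0.93]
 [ 0.1   0.24  0.66]
 [-0.05  0.1   0.16]
 [-0.1  -0.15 -0.  ]
 [-0.15 -0.47 -0.17]
 [-0.1  -0.7   0.  ]] [ 0.51300825 -0.02595534  0.13354112] [0.39521533 0.02194632 1.63936735]
tray [[133.8000030517578, 264.5], [144.8000030517578, 165.5], [203.10000610351562, 172.0], [192.10000610351562, 271.0]]
lid [[262.0, 191.3000030517578], [302.70001220703125, 187.8000030517578], [307.29998779296875, 240.1999969482422], [266.6000061035156, 243.8000030517578]]
```

```bash
cat >> h.py <<'E'
def Rdown(yaw):  # tool y along keeper/world y rotated by yaw, z down
    c,s=np.cos(yaw),np.sin(yaw); return np.array([[-c,-s,0],[-s,c,0],[0,0,-1.]])
def plan(p1,R1=None):
    s,p,R=pose(); d=R.T@(np.array(p1)-p)/.15
    a=Rn.from_matrix(R.T@R1).as_rotvec()/.5 if R1 is not None else None
    print("shift",d.round(3),"turn",None if a is None else a.round(3)," now",p.round(4),"t",s["clock"])
E
python3 - <<'E'
from h import *
m=imaging.camera_model("wrist"); print(m)
plan([.38,-.03,.45],Rdown(np.radians(4)))
E
```

```text
{'fx': 345.1120251788608, 'fy': 345.1120251788608, 'cx': 281.76053813301576, 'cy': 208.8106296767895, 'dist': array([-0.07466974,  0.        ,  0.        ,  0.        ,  0.        ]), 'tool_from_camera': array([[-3.16540802e-04, -9.47643829e-01, -3.19329099e-01,
         8.26630796e-02],
       [ 9.99999903e-01, -2.01774358e-04, -3.92480819e-04,
         6.03105191e-04],
       [ 3.07499602e-04, -3.19329192e-01,  9.47643800e-01,
        -1.42752054e-01],
       [ 0.00000000e+00,  0.00000000e+00,  0.00000000e+00,
         1.00000000e+00]])}
shift [-2.376 -2.767 -1.459] turn [-2.000e-03 -1.000e-03 -1.021e+00]  now [0.2345 0.4972 0.2308] t 0.1
```

Request:
servo_tool(
  steps=[
    {"x": -0.2,"y": -0.23,"z": -0.25},
    {"x": -0.4,"y": -0.46,"z": -0.4},
    {"x": -0.6,"y": -0.7,"z": -0.5},
    {"x": -0.8,"y": -0.92,"z": -0.6},
    {"x": -0.8,"y": -0.92,"z": -0.6},
  ],
)

```text
schema error: expected keys x, y, z, ax, ay, az, grip
```

Request:
servo_tool(
  steps=[
    {"x": -0.2,"y": -0.23,"z": -0.15,"az": -0.25},
    {"x": -0.4,"y": -0.46,"z": -0.3,"az": -0.5},
    {"x": -0.6,"y": -0.7,"z": -0.45,"az": -0.75},
    {"x": -0.7,"y": -0.8,"z": -0.5,"az": -1},
    {"x": -0.7,"y": -0.8,"z": -0.5,"az": -1},
    {"x": -0.7,"y": -0.8,"z": -0.5,"az": -1},
  ],
)

```text
schema error: expected keys x, y, z, ax, ay, az, grip
```

Run:
```python
from h import *
g=grab("wrist","w1"); plan([.38,-.03,.42],Rdown(np.radians(5)))
```

```text
shift [-2.377 -2.767 -1.259] turn [-2.000e-03 -1.000e-03 -1.056e+00]  now [0.2345 0.4973 0.2309] t 0.15
```

View pics/w1.png

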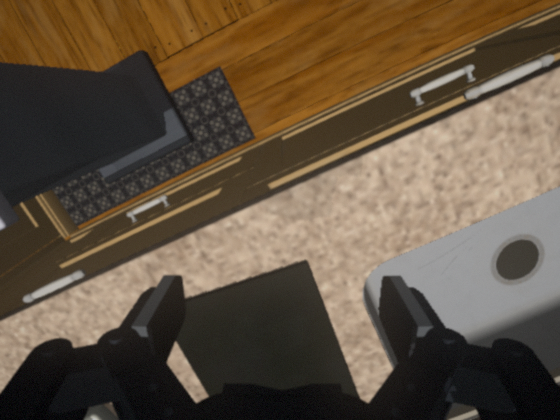

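The wrist picture shows the tray's near end at (270,330) and the sink on the right. The moves were refused because every row needs all the keys, so I'm resending them in full.

Request:
servo_tool(
  steps=[
    {"x": -0.2,"y": -0.23,"z": -0.25,"ax": 0,"ay": 0,"az": 0,"grip": 1},
    {"x": -0.4,"y": -0.46,"z": -0.4,"ax": 0,"ay": 0,"az": 0,"grip": 1},
    {"x": -0.6,"y": -0.7,"z": -0.5,"ax": 0,"ay": 0,"az": 0,"grip": 1},
    {"x": -0.8,"y": -0.92,"z": -0.6,"ax": 0,"ay": 0,"az": 0,"grip": 1},
    {"x": -0.8,"y": -0.92,"z": -0.6,"ax": 0,"ay": 0,"az": 0,"grip": 1},
  ],
)

```text
clock: 0.57
eef_pos: [0.2842, 0.3196, 0.322]
orientation: [0.0, 0.218, 0.976, 0.0]
contact_force: [1.3, -0.0, 0.2]
gripper_width: 0.0856
grip_force: 0.0
```

Request:
servo_tool(
  steps=[
    {"x": -0.2,"y": -0.23,"z": -0.15,"ax": 0,"ay": 0,"az": -0.25,"grip": 1},
    {"x": -0.4,"y": -0.46,"z": -0.3,"ax": 0,"ay": 0,"az": -0.5,"grip": 1},
    {"x": -0.6,"y": -0.7,"z": -0.45,"ax": 0,"ay": 0,"az": -0.75,"grip": 1},
    {"x": -0.8,"y": -0.92,"z": -0.5,"ax": 0,"ay": 0,"az": -1,"grip": 1},
    {"x": -0.8,"y": -0.92,"z": -0.5,"ax": 0,"ay": 0,"az": -1,"grip": 1},
    {"x": -0.8,"y": -0.92,"z": -0.5,"ax": 0,"ay": 0,"az": -1,"grip": 1},
  ],
)

```text
clock: 1.07
eef_pos: [0.3343, 0.1431, 0.3973]
orientation: [0.001, -0.031, 1.0, -0.0]
contact_force: [-0.7, -0.8, -0.1]
gripper_width: 0.0855
grip_force: 0.0
```

Run:
```python
from h import *
plan([.42,-.03,.42],Rdown(np.radians(5)))
```

```text
shift [-0.499 -1.188 -0.15 ] turn [-0.001  0.002 -0.05 ]  now [0.3343 0.1431 0.3973] t 1.0667
```

Request:
servo_tool(
  steps=[
    {"x": -0.15,"y": -0.25,"z": -0.05,"ax": 0,"ay": 0,"az": -0.05,"grip": 1},
    {"x": -0.3,"y": -0.5,"z": -0.1,"ax": 0,"ay": 0,"az": -0.05,"grip": 1},
    {"x": -0.4,"y": -0.75,"z": -0.15,"ax": 0,"ay": 0,"az": -0.05,"grip": 1},
    {"x": -0.5,"y": -1,"z": -0.15,"ax": 0,"ay": 0,"az": -0.05,"grip": 1},
    {"x": -0.5,"y": -1,"z": -0.15,"ax": 0,"ay": 0,"az": -0.05,"grip": 1},
    {"x": -0.5,"y": -1,"z": -0.15,"ax": 0,"ay": 0,"az": -0.05,"grip": 1},
  ],
)

```text
clock: 1.57
eef_pos: [0.4184, -0.0017, 0.418]
orientation: [-0.001, -0.04, 0.999, 0.0]
contact_force: [-0.2, 0.8, 0.0]
gripper_width: 0.0856
grip_force: 0.0
```

Run:
```python
from h import *
g=grab("wrist","w2"); plan([.42,-.03,.42],Rdown(np.radians(5)))
```

```text
shift [ 0.001 -0.199 -0.011] turn [ 0.001 -0.002 -0.01 ]  now [ 4.177e-01 -3.000e-04  4.184e-01] t 1.6167
```

View pics/w2.png

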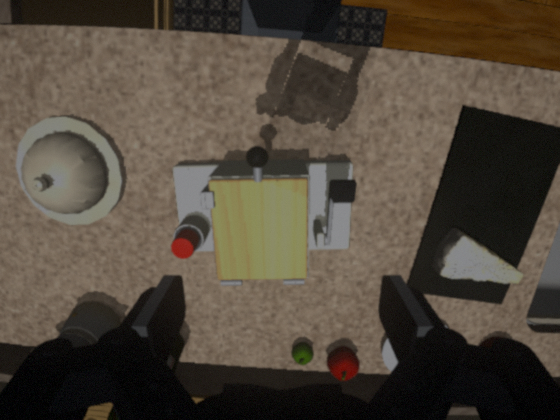

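The wrist view shows the knob at (257,157), lid corners (211,178) and (307,279), the button at (182,248) and the paddle at (342,191). The near tray edge starts at (463,105) and the brie is at (480,260).

Run:
```python
from h import *
g=load("w2"); W=cloud(g); im=g["im"]; hsv=cv2.cvtColor(im,cv2.COLOR_RGB2HSV)
v,u=np.mgrid[0:420,0:560]
def box(a,b,c,d): return (u>a)&(u<b)&(v>c)&(v<d)
def rect(n,m,z):
    n_,l,st,_=cv2.connectedComponentsWithStats(m.astype(np.uint8)); m=l==1+st[1:,4].argmax()
    P=world(g,u[m],v[m],z=z)[:,:2]; c=cv2.minAreaRect(P.astype(np.float32)*1000)
    print(n,m.sum(),"mean",P.mean(0).round(4),"rect",np.round(c[0],1),np.round(c[1],1),round(c[2],2),"depth med",np.median(W[m][:,2]).round(4)); return m
rect("lid",box(200,320,165,295)&(hsv[...,1]>70)&(hsv[...,0]>15)&(hsv[...,0]<40)&(im.max(2)>110),.128)
rect("red",box(160,215,225,270)&(hsv[...,1]>150)&((hsv[...,0]<8)|(hsv[...,0]>172)),.112)
rect("knob",box(240,275,140,172)&(im.max(2)<60),.128)
rect("paddle",box(325,360,178,204)&(im.max(2)<60),.116)
rect("white",box(165,365,155,260)&(abs(W[...,2]-.032)<.006),.032)
m=box(400,560,95,310)&(im.max(2)<50)
rect("tray",m,.009)
for n,pts,z in (("traycorn",[(463,105),(410,288),(505,303),(558,125)],.009),("dish",[(70,171)],.03),("lidc",[(211,178),(307,176),(307,279),(216,282)],.128)):
    print(n,world(g,*zip(*pts),z=z).round(4).tolist())
```

```text
lid 8965 mean [ 0.5138 -0.0238] rect [518.1 -23.3] [150.3 130.1] 5.56 depth med 0.1322
red 371 mean [ 0.5559 -0.1332] rect [ 555.5 -133.3] [31.5 32. ] 4.95 depth med 0.1118
knob 700 mean [ 0.4174 -0.0304] rect [413.7 -32.2] [38.1 42.3] 4.51 depth med 0.1326
paddle 570 mean [0.4525 0.0824] rect [452.3  82.1] [30.5 35.9] 4.6 depth med 0.1162
white 2661 mean [0.4978 0.0813] rect [503.6  81.8] [148.7  73.7] 6.65 depth med 0.0318
tray 17521 mean [0.4816 0.3552] rect [522.6 354.2] [213.  378.3] 84.68 depth med 0.0093
traycorn [[0.3261, 0.2781, 0.009], [0.6563, 0.2573, 0.009], [0.6784, 0.4552, 0.009], [0.3389, 0.4504, 0.009]]
dish [[0.4768, -0.3385, 0.03]]
lidc [[0.4465, -0.09, 0.128], [0.4341, 0.0329, 0.128], [0.5832, 0.0485, 0.128], [0.5987, -0.0809, 0.128]]
```

Run:
```python
from h import *
g=load("w2"); a=g["im"][130:300,150:380][:,:,::-1]; cv2.imwrite("pics/w2c.png",cv2.resize(a,None,fx=3.4,fy=3.4,interpolation=cv2.INTER_CUBIC))
```

```text
(no output)
```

View pics/w2c.png

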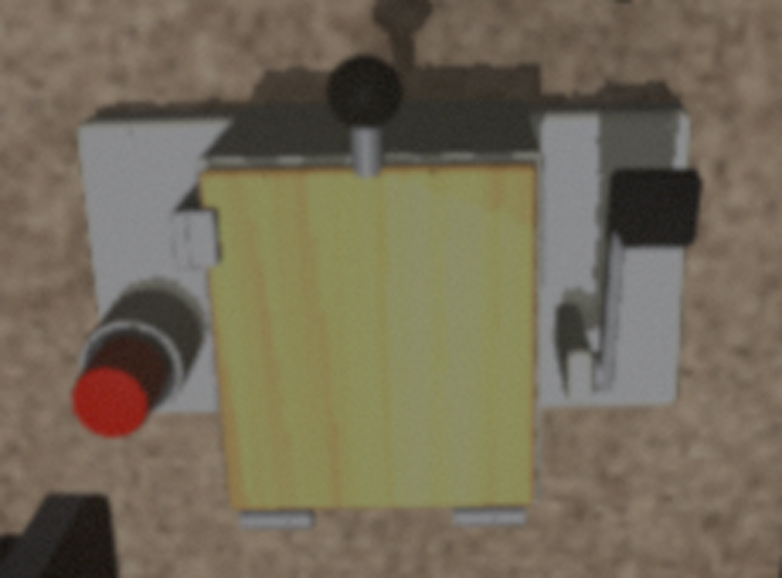

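Run:
```python
from h import *
g=load("w2")
print("ball",world(g,257.35,156.8,z=.128),"paddle",world(g,342.6,190.9,z=.116),"btn",world(g,182.6,248.2,z=.112))
# lid corners from crop
c=[(203,170),(534,168),(530,506),(232,509)]
P=world(g,[150+a/3.4 for a,b in c],[130+b/3.4 for a,b in c],z=.128)[:,:2]; print(P.round(4).tolist())
Q=np.array([[-75,-64],[-75,64],[71,64],[71,-64]])/1000
qc=Q.mean(0);pc=P.mean(0);H=(Q-qc).T@(P-pc);U,S,V=np.linalg.svd(H);Rm=V.T@U.T
y=np.arctan2(Rm[1,0],Rm[0,0]);print("yaw",np.degrees(y),"origin",pc-Rm@qc)
# wing corners at z .032
w=[(78,122),(687,112),(674,402)]
P=world(g,[150+a/3.4 for a,b in w],[130+b/3.4 for a,b in w],z=.032)[:,:2];print("wing",P.round(4).tolist(),np.linalg.norm(P[1]-P[0]),np.degrees(np.arctan2(-(P[1]-P[0])[0],(P[1]-P[0])[1])))
plan([.555,-.133,.25],Rdown(np.radians(5.7)))
```

```text
ball [[ 0.41443989 -0.03202251  0.128     ]] paddle [[0.45324775 0.08376875 0.116     ]] btn [[ 0.55713208 -0.1325748   0.112     ]]
[[0.4493, -0.0917], [0.4386, 0.0335], [0.5831, 0.0469], [0.5947, -0.0777]]
yaw 5.264807015969243 origin [ 0.51839284 -0.02208116]
wing [[0.456, -0.1685], [0.4293, 0.1098], [0.574, 0.1243]] 0.27950079390568794 5.46529903831305
shift [-0.84  -0.958  1.121] turn [ 0.001 -0.002 -0.034]  now [ 4.177e-01 -3.000e-04  4.184e-01] t 1.6167
```

Request:
servo_tool(
  steps=[
    {"x": -0.2,"y": -0.22,"z": 0.05,"ax": 0,"ay": 0,"az": -0.02,"grip": -1},
    {"x": -0.4,"y": -0.45,"z": 0.1,"ax": 0,"ay": 0,"az": -0.02,"grip": -1},
    {"x": -0.6,"y": -0.67,"z": 0.25,"ax": 0,"ay": 0,"az": -0.02,"grip": -1},
    {"x": -0.84,"y": -0.9,"z": 0.5,"ax": 0,"ay": 0,"az": -0.02,"grip": -1},
    {"x": -0.84,"y": -0.98,"z": 0.7,"ax": 0,"ay": 0,"az": -0.02,"grip": -1},
    {"x": -0.84,"y": -0.98,"z": 0.9,"ax": 0,"ay": 0,"az": -0.02,"grip": -1},
    {"x": -0.84,"y": -0.98,"z": 1,"ax": 0,"ay": 0,"az": -0.02,"grip": -1},
    {"x": -0.84,"y": -0.98,"z": 1,"ax": 0,"ay": 0,"az": -0.02,"grip": -1},
    {"x": -0.84,"y": -0.98,"z": 1,"ax": 0,"ay": 0,"az": -0.02,"grip": -1},
  ],
)

```text
clock: 2.37
eef_pos: [0.5555, -0.1342, 0.2693]
orientation: [-0.0, -0.048, 0.999, 0.0]
contact_force: [-1.0, 0.1, 1.2]
gripper_width: -0.0003
grip_force: 0.0
```

Run:
```python
from h import *
plan([.557,-.137,.118],Rdown(np.radians(5.5))); s,p,R=pose(); print(s["contact_force"],s["gripper_width"])
```

```text
shift [-0.009 -0.02   1.009] turn [ 0.001 -0.002 -0.   ]  now [ 0.5555 -0.1342  0.2693] t 2.3667
[-0.98855311  0.0940135   1.23054419] -0.0003157589273729105
```

Request:
servo_tool(
  steps=[
    {"x": -0.01,"y": -0.02,"z": 0.2,"ax": 0,"ay": 0,"az": 0,"grip": -1},
    {"x": -0.01,"y": -0.02,"z": 0.4,"ax": 0,"ay": 0,"az": 0,"grip": -1},
    {"x": -0.01,"y": -0.02,"z": 0.6,"ax": 0,"ay": 0,"az": 0,"grip": -1},
    {"x": -0.01,"y": -0.02,"z": 0.8,"ax": 0,"ay": 0,"az": 0,"grip": -1},
    {"x": -0.01,"y": -0.02,"z": 0.93,"ax": 0,"ay": 0,"az": 0,"grip": -1},
    {"x": -0.01,"y": -0.02,"z": 1,"ax": 0,"ay": 0,"az": 0,"grip": -1},
    {"x": -0.01,"y": -0.02,"z": 1,"ax": 0,"ay": 0,"az": 0,"grip": -1},
    {"x": -0.01,"y": -0.02,"z": 1,"ax": 0,"ay": 0,"az": 0,"grip": -1},
  ],
)

```text
clock: 3.03
eef_pos: [0.5585, -0.1382, 0.1213]
orientation: [0.002, -0.048, 0.999, -0.001]
contact_force: [-0.7, -0.2, -0.1]
gripper_width: -0.0004
grip_force: 0.0
```

Request:
servo_tool(
  steps=[
    {"x": 0,"y": 0,"z": 0.02,"ax": 0,"ay": 0,"az": 0,"grip": -1},
    {"x": 0,"y": 0,"z": 0.04,"ax": 0,"ay": 0,"az": 0,"grip": -1},
    {"x": 0,"y": 0,"z": 0.06,"ax": 0,"ay": 0,"az": 0,"grip": -1},
    {"x": 0,"y": 0,"z": 0.07,"ax": 0,"ay": 0,"az": 0,"grip": -1},
    {"x": 0,"y": 0,"z": 0.07,"ax": 0,"ay": 0,"az": 0,"grip": -1},
    {"x": 0,"y": 0,"z": 0.07,"ax": 0,"ay": 0,"az": 0,"grip": -1},
  ],
)

```text
clock: 3.53
eef_pos: [0.5574, -0.1386, 0.1084]
orientation: [-0.0, -0.047, 0.999, 0.0]
contact_force: [0.1, 0.8, 0.5]
gripper_width: 0.0
grip_force: 0.2
```

Request:
servo_tool(
  steps=[
    {"x": 0,"y": 0.01,"z": 0.01,"ax": 0,"ay": 0,"az": 0,"grip": -1},
    {"x": 0,"y": 0.01,"z": 0.02,"ax": 0,"ay": 0,"az": 0,"grip": -1},
    {"x": 0,"y": 0.01,"z": 0.03,"ax": 0,"ay": 0,"az": 0,"grip": -1},
    {"x": 0,"y": 0.01,"z": 0.03,"ax": 0,"ay": 0,"az": 0,"grip": -1},
  ],
)

```text
clock: 3.87
eef_pos: [0.5572, -0.1371, 0.1035]
orientation: [-0.0, -0.047, 0.999, 0.0]
contact_force: [0.2, 1.3, 0.6]
gripper_width: -0.0002
grip_force: 0.3
```

Request:
servo_tool(
  steps=[
    {"x": 0,"y": 0,"z": 0.01,"ax": 0,"ay": 0,"az": 0,"grip": -1},
    {"x": 0,"y": 0,"z": 0.02,"ax": 0,"ay": 0,"az": 0,"grip": -1},
    {"x": 0,"y": 0,"z": 0.02,"ax": 0,"ay": 0,"az": 0,"grip": -1},
    {"x": 0,"y": 0,"z": 0.02,"ax": 0,"ay": 0,"az": 0,"grip": -1},
  ],
)

```text
clock: 4.2
eef_pos: [0.5572, -0.1371, 0.1007]
orientation: [-0.0, -0.047, 0.999, 0.0]
contact_force: [-0.5, 0.9, -0.0]
gripper_width: -0.0001
grip_force: 0.3
```

Request:
servo_tool(
  steps=[
    {"x": 0,"y": 0,"z": 0.01,"ax": 0,"ay": 0,"az": 0,"grip": -1},
    {"x": 0,"y": 0,"z": 0.02,"ax": 0,"ay": 0,"az": 0,"grip": -1},
    {"x": 0,"y": 0,"z": 0.02,"ax": 0,"ay": 0,"az": 0,"grip": -1},
    {"x": 0,"y": 0,"z": 0.02,"ax": 0,"ay": 0,"az": 0,"grip": -1},
  ],
)

```text
clock: 4.53
eef_pos: [0.5573, -0.1372, 0.0978]
orientation: [0.0, -0.047, 0.999, -0.0]
contact_force: [0.3, 0.7, 1.3]
gripper_width: -0.0003
grip_force: 0.5
```

Request:
servo_tool(
  steps=[
    {"x": 0,"y": 0,"z": 0.01,"ax": 0,"ay": 0,"az": 0,"grip": -1},
    {"x": 0,"y": 0,"z": 0.02,"ax": 0,"ay": 0,"az": 0,"grip": -1},
    {"x": 0,"y": 0,"z": 0.02,"ax": 0,"ay": 0,"az": 0,"grip": -1},
    {"x": 0,"y": 0,"z": 0.02,"ax": 0,"ay": 0,"az": 0,"grip": -1},
  ],
)

```text
clock: 4.87
eef_pos: [0.5573, -0.1372, 0.0948]
orientation: [0.0, -0.047, 0.999, -0.0]
contact_force: [0.4, -1.0, 2.4]
gripper_width: -0.0001
grip_force: 1.1
```

Run:
```python
from h import *
g=grab("top","t1"); W=cloud(g); print(W[205:250:5,285,2].round(3)); s,p,R=pose(); print(p,s["contact_force"])
```

```text
[ 0.129  0.135  0.13   0.131  0.129  0.137  0.137 -0.003  0.504]
[ 0.5572973  -0.13717536  0.09483467] [ 0.21878708 -0.2042094   2.07474874]
```

Force is rising, so the button is on its spring. I continue in small steps.

Request:
servo_tool(
  steps=[
    {"x": 0,"y": 0,"z": 0.01,"ax": 0,"ay": 0,"az": 0,"grip": -1},
    {"x": 0,"y": 0,"z": 0.02,"ax": 0,"ay": 0,"az": 0,"grip": -1},
    {"x": 0,"y": 0,"z": 0.02,"ax": 0,"ay": 0,"az": 0,"grip": -1},
    {"x": 0,"y": 0,"z": 0.02,"ax": 0,"ay": 0,"az": 0,"grip": -1},
  ],
)

```text
clock: 5.25
eef_pos: [0.5573, -0.1372, 0.0919]
orientation: [0.0, -0.047, 0.999, -0.0]
contact_force: [-0.4, 0.9, 4.2]
gripper_width: 0.0001
grip_force: 2.1
```

Request:
servo_tool(
  steps=[
    {"x": 0,"y": 0,"z": 0.01,"ax": 0,"ay": 0,"az": 0,"grip": -1},
    {"x": 0,"y": 0,"z": 0.01,"ax": 0,"ay": 0,"az": 0,"grip": -1},
    {"x": 0,"y": 0,"z": 0.01,"ax": 0,"ay": 0,"az": 0,"grip": -1},
  ],
)

```text
clock: 5.5
eef_pos: [0.5573, -0.1372, 0.0906]
orientation: [0.0, -0.047, 0.999, -0.0]
contact_force: [-0.7, 0.2, 5.8]
gripper_width: -0.0001
grip_force: 3.4
```

Run:
```python
from h import *
g=grab("top","t1"); W=cloud(g); print(W[205:250:5,285,2].round(3)); s,p,R=pose(); print(p,s["contact_force"])
```

```text
[0.162 0.165 0.175 0.186 0.193 0.199 0.216 0.21  0.506]
[ 0.55730431 -0.13718587  0.09060315] [-1.94908075 -0.22368698  6.2279967 ]
```

The lid has sprung up. I retreat and look at the knob.

Request:
servo_tool(
  steps=[
    {"x": 0,"y": 0,"z": -0.1,"ax": 0,"ay": 0,"az": 0,"grip": -1},
    {"x": 0,"y": 0,"z": -0.35,"ax": 0,"ay": 0,"az": 0,"grip": -1},
    {"x": 0,"y": 0,"z": -0.6,"ax": 0,"ay": 0,"az": 0,"grip": -1},
    {"x": 0,"y": 0,"z": -0.8,"ax": 0,"ay": 0,"az": 0,"grip": -0.5},
    {"x": 0.1,"y": 0,"z": -1,"ax": 0,"ay": 0,"az": 0,"grip": 0},
    {"x": 0.3,"y": 0,"z": -1,"ax": 0,"ay": 0,"az": 0,"grip": 0},
    {"x": 0.5,"y": 0,"z": -1,"ax": 0,"ay": 0,"az": 0,"grip": 0},
  ],
)

```text
clock: 6.13
eef_pos: [0.4823, -0.1443, 0.2411]
orientation: [0.001, -0.048, 0.999, -0.001]
contact_force: [-0.1, 0.2, -1.4]
gripper_width: 0.0425
grip_force: 0.0
```

Request:
servo_tool(
  steps=[
    {"x": 0.1,"y": 0.05,"z": -0.2,"ax": 0,"ay": 0,"az": 0,"grip": 0},
    {"x": 0.2,"y": 0.1,"z": -0.45,"ax": 0,"ay": 0,"az": 0,"grip": 0},
    {"x": 0.3,"y": 0.3,"z": -0.65,"ax": 0,"ay": 0,"az": 0,"grip": 0},
    {"x": 0.4,"y": 0.55,"z": -0.8,"ax": 0,"ay": 0,"az": 0,"grip": 0},
    {"x": 0.5,"y": 0.8,"z": -0.9,"ax": 0,"ay": 0,"az": 0,"grip": 0},
    {"x": 0.5,"y": 0.8,"z": -0.9,"ax": 0,"ay": 0,"az": 0,"grip": 0},
    {"x": 0.5,"y": 0.8,"z": -0.9,"ax": 0,"ay": 0,"az": 0,"grip": 0},
  ],
)

```text
clock: 6.72
eef_pos: [0.3958, -0.0302, 0.3765]
orientation: [0.001, -0.048, 0.999, -0.001]
contact_force: [1.1, -0.1, 0.3]
gripper_width: 0.0431
grip_force: 0.0
```

Run:
```python
from h import *
g=grab("wrist","w3"); print(pose()[1]); print(proj(g,[.4364,-.0305,.206]))
```

```text
[ 0.39650235 -0.0314033   0.37525918]
[[277.01513325 224.97009332]]
```

View pics/w3.png

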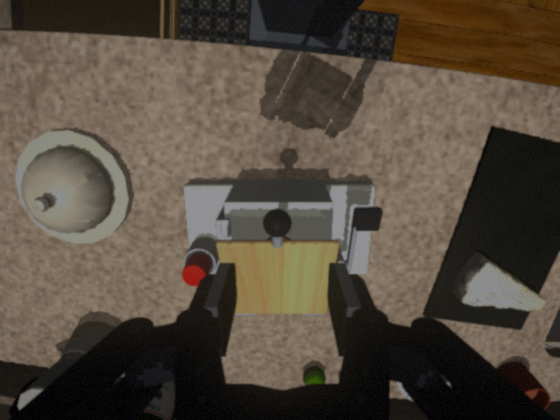

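The ball is at (277,223), matching my prediction of (277,225).

Run:
```python
from h import *
g=load("w3"); print(world(g,[277,277,272],[222,226,224]))
plan([.4355,-.0305,.192],Rdown(np.radians(5.5)))
```

```text
[[ 0.42799437 -0.03109215  0.21990334]
 [ 0.43229266 -0.03070731  0.21907862]
 [ 0.43089843 -0.03552852  0.21869764]]
shift [-0.259 -0.018  1.222] turn [-0.001  0.001 -0.   ]  now [ 0.3965 -0.0314  0.3753] t 6.7667
```

Request:
servo_tool(
  steps=[
    {"x": -0.1,"y": -0.01,"z": 0.2,"ax": 0,"ay": 0,"az": 0,"grip": 0.1},
    {"x": -0.2,"y": -0.02,"z": 0.4,"ax": 0,"ay": 0,"az": 0,"grip": 0.1},
    {"x": -0.26,"y": -0.02,"z": 0.6,"ax": 0,"ay": 0,"az": 0,"grip": 0.1},
    {"x": -0.26,"y": -0.02,"z": 0.7,"ax": 0,"ay": 0,"az": 0,"grip": 0.1},
    {"x": -0.26,"y": -0.02,"z": 0.8,"ax": 0,"ay": 0,"az": 0,"grip": 0.1},
    {"x": -0.26,"y": -0.02,"z": 0.8,"ax": 0,"ay": 0,"az": 0,"grip": 0.1},
  ],
)

```text
clock: 7.27
eef_pos: [0.4349, -0.0318, 0.2511]
orientation: [-0.004, -0.046, 0.999, 0.002]
contact_force: [0.9, -0.0, -1.2]
gripper_width: 0.0473
grip_force: 0.0
```

Run:
```python
from h import *
plan([.4355,-.0305,.191],Rdown(np.radians(5.5)))
```

```text
shift [-0.008  0.007  0.401] turn [ 0.007 -0.016 -0.006]  now [ 0.4349 -0.0318  0.2511] t 7.2667
```

Request:
servo_tool(
  grip_force=30,
  steps=[
    {"x": 0,"y": 0.01,"z": 0.1,"ax": 0,"ay": 0,"az": 0,"grip": 0.1},
    {"x": 0,"y": 0.01,"z": 0.2,"ax": 0,"ay": 0,"az": 0,"grip": 0.1},
    {"x": 0,"y": 0.01,"z": 0.3,"ax": 0,"ay": 0,"az": 0,"grip": 0.1},
    {"x": 0,"y": 0.01,"z": 0.4,"ax": 0,"ay": 0,"az": 0,"grip": 0.1},
    {"x": 0,"y": 0.01,"z": 0.42,"ax": 0,"ay": 0,"az": 0,"grip": 0.1},
    {"x": 0,"y": 0.01,"z": 0.42,"ax": 0,"ay": 0,"az": 0,"grip": 0.1},
    {"x": 0,"y": 0.01,"z": 0.42,"ax": 0,"ay": 0,"az": 0,"grip": 0.1},
    {"x": 0,"y": 0.01,"z": 0.42,"ax": 0,"ay": 0,"az": 0,"grip": -1},
    {"x": 0,"y": 0.01,"z": 0.42,"ax": 0,"ay": 0,"az": 0,"grip": -1},
    {"x": 0,"y": 0.01,"z": 0.42,"ax": 0,"ay": 0,"az": 0,"grip": -1},
    {"x": 0,"y": 0.01,"z": 0.42,"ax": 0,"ay": 0,"az": 0,"grip": -1},
    {"x": 0,"y": 0.01,"z": 0.42,"ax": 0,"ay": 0,"az": 0,"grip": -1},
  ],
)

```text
clock: 8.27
eef_pos: [0.4361, -0.0311, 0.1934]
orientation: [0.001, -0.047, 0.999, -0.002]
contact_force: [-0.8, -8.3, 1.5]
gripper_width: 0.0261
grip_force: 29.4
```

Run:
```python
from h import *
s,p,R=pose(); print(p,s["gripper_width"],s["contact_force"])
k=lambda t: np.array([78-181*np.cos(t)+4*np.sin(t),124+181*np.sin(t)+4*np.cos(t)])
a=k(.45)
for t in np.linspace(.45,2.02,25)[1:]: 
    d=(k(t)-a)/150; print(round(t,3),(-d).round(3))
print(p-np.array([.519,-.0225,0])-np.r_[(a[0]/1000)*np.array([np.cos(.096),np.sin(.096)]),a[1]/1000])
```

```text
[ 0.43613508 -0.03108589  0.19335655] 0.026083479236604534 [-0.84370388 -8.31469408  1.50946583]
0.515 [-0.038 -0.069]
0.581 [-0.081 -0.136]
0.646 [-0.128 -0.199]
0.712 [-0.179 -0.259]
0.777 [-0.233 -0.316]
0.842 [-0.292 -0.369]
0.908 [-0.353 -0.419]
0.973 [-0.418 -0.464]
1.039 [-0.486 -0.505]
1.104 [-0.556 -0.541]
1.17 [-0.628 -0.572]
1.235 [-0.702 -0.599]
1.3 [-0.778 -0.621]
1.366 [-0.855 -0.638]
1.431 [-0.934 -0.65 ]
1.497 [-1.012 -0.656]
1.562 [-1.091 -0.658]
1.628 [-1.17  -0.654]
1.693 [-1.248 -0.646]
1.758 [-1.326 -0.632]
1.824 [-1.403 -0.613]
1.889 [-1.478 -0.589]
1.955 [-1.551 -0.56 ]
2.02 [-1.623 -0.527]
[-7.13853492e-06 -6.07016358e-04 -1.29739954e-02]
```

Request:
servo_tool(
  grip_force=30,
  steps=[
    {"x": 0,"y": -0.01,"z": 0,"ax": 0,"ay": 0,"az": 0,"grip": 0},
    {"x": 0,"y": -0.01,"z": 0,"ax": 0,"ay": 0,"az": 0,"grip": 0},
    {"x": 0,"y": -0.01,"z": 0.02,"ax": 0,"ay": 0,"az": 0,"grip": 0},
    {"x": 0,"y": -0.01,"z": 0.035,"ax": 0,"ay": 0,"az": 0,"grip": 0},
    {"x": 0,"y": -0.01,"z": 0.035,"ax": 0,"ay": 0,"az": 0,"grip": 0},
    {"x": 0,"y": -0.01,"z": 0.035,"ax": 0,"ay": 0,"az": 0,"grip": -1},
    {"x": 0,"y": -0.01,"z": 0.035,"ax": 0,"ay": 0,"az": 0,"grip": -1},
    {"x": 0,"y": -0.01,"z": 0.035,"ax": 0,"ay": 0,"az": 0,"grip": -1},
    {"x": 0,"y": -0.01,"z": 0.035,"ax": 0,"ay": 0,"az": 0,"grip": -1},
    {"x": 0,"y": -0.01,"z": 0.035,"ax": 0,"ay": 0,"az": 0,"grip": -1},
  ],
)

```text
clock: 9.1
eef_pos: [0.4357, -0.0313, 0.1872]
orientation: [-0.0, -0.047, 0.999, -0.0]
contact_force: [-1.0, -3.1, 1.5]
gripper_width: 0.0263
grip_force: 29.4
```

Request:
servo_tool(
  steps=[
    {"x": -0.04,"y": -0.01,"z": -0.07,"ax": 0,"ay": 0,"az": 0,"grip": -1},
    {"x": -0.08,"y": -0.01,"z": -0.135,"ax": 0,"ay": 0,"az": 0,"grip": -1},
    {"x": -0.13,"y": -0.01,"z": -0.2,"ax": 0,"ay": 0,"az": 0,"grip": -1},
    {"x": -0.18,"y": -0.01,"z": -0.26,"ax": 0,"ay": 0,"az": 0,"grip": -1},
    {"x": -0.235,"y": -0.01,"z": -0.315,"ax": 0,"ay": 0,"az": 0,"grip": -1},
    {"x": -0.29,"y": -0.01,"z": -0.37,"ax": 0,"ay": 0,"az": 0,"grip": -1},
    {"x": -0.29,"y": -0.01,"z": -0.37,"ax": 0,"ay": 0,"az": 0,"grip": -1},
  ],
)

```text
clock: 9.68
eef_pos: [0.4802, -0.0271, 0.2433]
orientation: [0.001, -0.048, 0.999, 0.001]
contact_force: [-2.3, 5.6, 1.2]
gripper_width: 0.0264
grip_force: 30.1
```

```bash
cat > arc.py <<'E'
from h import *
s,p,R=pose()
u=np.array([np.cos(.096),np.sin(.096)]); d=(p[:2]-np.array([.519,-.0225])); kx=d@u*1000; ky=(d@[-u[1],u[0]])*1000; kz=p[2]*1000+19
r=np.hypot(kx-78,kz-124); th=np.arctan2(kz-124,78-kx)-.022
print("kx,ky,kz",kx,ky,kz,"r",r,"theta",th,"w",s["gripper_width"],"F",np.round(s["contact_force"],1),"T",np.round(s["ft_torque"],2),s["clock"])
E
python3 arc.py
```

```text
kx,ky,kz -39.104186509216326 -0.878080052007314 262.3157057552727 r 181.23086093865055 theta 0.8462537213375229 w 0.026424026031385193 F [-2.3  5.6  1.2] T [ 0.71  0.4  -0.1 ] 9.6833
```

Request:
servo_tool(
  steps=[
    {"x": -0.061,"y": 0.01,"z": -0.05,"ax": 0,"ay": 0,"az": 0,"grip": -1},
    {"x": -0.126,"y": 0.01,"z": -0.095,"ax": 0,"ay": 0,"az": 0,"grip": -1},
    {"x": -0.194,"y": 0.01,"z": -0.136,"ax": 0,"ay": 0,"az": 0,"grip": -1},
    {"x": -0.264,"y": 0.01,"z": -0.172,"ax": 0,"ay": 0,"az": 0,"grip": -1},
    {"x": -0.336,"y": 0.01,"z": -0.203,"ax": 0,"ay": 0,"az": 0,"grip": -1},
    {"x": -0.41,"y": 0.01,"z": -0.23,"ax": 0,"ay": 0,"az": 0,"grip": -1},
    {"x": -0.486,"y": 0.01,"z": -0.252,"ax": 0,"ay": 0,"az": 0,"grip": -1},
    {"x": -0.563,"y": 0.01,"z": -0.269,"ax": 0,"ay": 0,"az": 0,"grip": -1},
    {"x": -0.642,"y": 0.01,"z": -0.281,"ax": 0,"ay": 0,"az": 0,"grip": -1},
    {"x": -0.72,"y": 0.01,"z": -0.287,"ax": 0,"ay": 0,"az": 0,"grip": -1},
    {"x": -0.72,"y": 0.01,"z": -0.287,"ax": 0,"ay": 0,"az": 0,"grip": -1},
  ],
)

```text
clock: 10.6
eef_pos: [0.588, -0.0164, 0.2857]
orientation: [0.0, -0.047, 0.999, 0.0]
contact_force: [-0.3, 0.7, 2.8]
gripper_width: 0.0257
grip_force: 30.8
```

```bash
python3 arc.py
```

```text
kx,ky,kz 69.24459871563838 -0.5043637802269194 304.66113139014993 r 180.87316397636002 theta 1.50037109922231 w 0.025744135937157218 F [-0.3  0.7  2.8] T [0.07 0.23 0.07] 10.6
```

Request:
servo_tool(
  steps=[
    {"x": -0.079,"y": 0,"z": -0.002,"ax": 0,"ay": 0,"az": 0,"grip": -1},
    {"x": -0.158,"y": 0,"z": 0.002,"ax": 0,"ay": 0,"az": 0,"grip": -1},
    {"x": -0.236,"y": 0,"z": 0.01,"ax": 0,"ay": 0,"az": 0,"grip": -1},
    {"x": -0.314,"y": 0,"z": 0.024,"ax": 0,"ay": 0,"az": 0,"grip": -1},
    {"x": -0.391,"y": 0,"z": 0.043,"ax": 0,"ay": 0,"az": 0,"grip": -1},
    {"x": -0.466,"y": 0,"z": 0.067,"ax": 0,"ay": 0,"az": 0,"grip": -1},
    {"x": -0.539,"y": 0,"z": 0.096,"ax": 0,"ay": 0,"az": 0,"grip": -1},
    {"x": -0.539,"y": 0,"z": 0.096,"ax": 0,"ay": 0,"az": 0,"grip": -1},
  ],
)

```text
clock: 11.27
eef_pos: [0.6686, -0.0085, 0.2708]
orientation: [0.001, -0.048, 0.999, 0.001]
contact_force: [1.7, 1.2, 4.3]
gripper_width: 0.0263
grip_force: 32.1
```

```bash
python3 arc.py
```

```text
kx,ky,kz 150.24780746865488 -0.35616723579054693 289.8431601921625 r 180.89693050616168 theta 1.959643980844477 w 0.026330390460829547 F [1.7 1.2 4.3] T [ 0.26 -0.07 -0.06] 11.2667
```

Request:
servo_tool(
  steps=[
    {"x": -0.018,"y": 0,"z": 0.008,"ax": 0,"ay": 0,"az": 0,"grip": -1},
    {"x": -0.036,"y": 0,"z": 0.016,"ax": 0,"ay": 0,"az": 0,"grip": -1},
    {"x": -0.05,"y": 0,"z": 0.022,"ax": 0,"ay": 0,"az": 0,"grip": -1},
    {"x": -0.062,"y": 0,"z": 0.028,"ax": 0,"ay": 0,"az": 0,"grip": -1},
    {"x": -0.062,"y": 0,"z": 0.028,"ax": 0,"ay": 0,"az": 0,"grip": -1},
    {"x": -0.062,"y": 0,"z": 0.028,"ax": 0,"ay": 0,"az": 0,"grip": -1},
  ],
)

```text
clock: 11.77
eef_pos: [0.6764, -0.0078, 0.2672]
orientation: [0.0, -0.047, 0.999, 0.0]
contact_force: [1.0, 4.8, 4.4]
gripper_width: 0.0262
grip_force: 32.3
```

```bash
python3 arc.py
```

```text
kx,ky,kz 158.10001344489353 -0.4374064929939022 286.1676821144216 r 180.87113997605098 theta 2.0075787835152066 w 0.026190701900413966 F [1.  4.8 4.4] T [ 0.82 -0.05 -0.09] 11.7667
```

Request:
servo_tool(
  steps=[
    {"x": -0.016,"y": 0,"z": 0.008,"ax": 0,"ay": 0,"az": 0,"grip": -1},
    {"x": -0.033,"y": 0,"z": 0.017,"ax": 0,"ay": 0,"az": 0,"grip": -1},
    {"x": -0.033,"y": 0,"z": 0.017,"ax": 0,"ay": 0,"az": 0,"grip": -1},
    {"x": -0.033,"y": 0,"z": 0.017,"ax": 0,"ay": 0,"az": 0,"grip": -1},
  ],
)

```text
clock: 12.1
eef_pos: [0.6797, -0.0075, 0.2654]
orientation: [-0.002, -0.047, 0.999, 0.0]
contact_force: [-11.6, 5.0, 10.5]
gripper_width: 0.0262
grip_force: 32.7
```

```bash
python3 arc.py
```

```text
kx,ky,kz 161.40660378542722 -0.46879019889814305 284.3714514064333 r 180.7641114304088 theta 2.0283816287197545 w 0.026182587434140515 F [-11.6   5.   10.5] T [ 0.71  1.77 -0.08] 12.1
```

On the stop. I relax slightly, release, and retreat upward.

Request:
servo_tool(
  steps=[
    {"x": 0.015,"y": 0,"z": -0.008,"ax": 0,"ay": 0,"az": 0,"grip": -1},
    {"x": 0.015,"y": 0,"z": -0.008,"ax": 0,"ay": 0,"az": 0,"grip": 0},
    {"x": 0.015,"y": 0,"z": -0.008,"ax": 0,"ay": 0,"az": 0,"grip": 0},
    {"x": 0.015,"y": 0,"z": -0.008,"ax": 0,"ay": 0,"az": 0,"grip": 0.2},
    {"x": 0.015,"y": 0,"z": -0.1,"ax": 0,"ay": 0,"az": 0,"grip": 0.2},
    {"x": 0.015,"y": 0,"z": -0.3,"ax": 0,"ay": 0,"az": 0,"grip": 0.2},
    {"x": 0.015,"y": 0,"z": -0.5,"ax": 0,"ay": 0,"az": 0,"grip": 0.2},
    {"x": 0.1,"y": 0,"z": -0.65,"ax": 0,"ay": 0,"az": 0,"grip": 0},
    {"x": 0.3,"y": 0.2,"z": -0.7,"ax": 0,"ay": 0,"az": 0,"grip": -1},
    {"x": 0.55,"y": 0.4,"z": -0.7,"ax": 0,"ay": 0,"az": 0,"grip": -1},
    {"x": 0.8,"y": 0.6,"z": -0.7,"ax": 0,"ay": 0,"az": 0,"grip": -1},
    {"x": 1,"y": 0.75,"z": -0.7,"ax": 0,"ay": 0,"az": 0,"grip": -1},
  ],
)

```text
clock: 13.1
eef_pos: [0.5281, 0.0852, 0.3689]
orientation: [-0.0, -0.047, 0.999, -0.0]
contact_force: [-0.3, 1.2, -0.0]
gripper_width: 0.0001
grip_force: 0.0
```

Run:
```python
from h import *
g=grab("scene","s2"); plan([.4535,.0835,.20],Rdown(np.radians(5.5)))
a=g["im"][120:290,200:400][:,:,::-1]; cv2.imwrite("pics/s2c.png",cv2.resize(a,None,fx=3,fy=3))
```

```text
shift [0.456 0.007 1.134] turn [ 0.003 -0.005  0.002]  now [0.5222 0.0889 0.37  ] t 13.15
```

View pics/s2c.png

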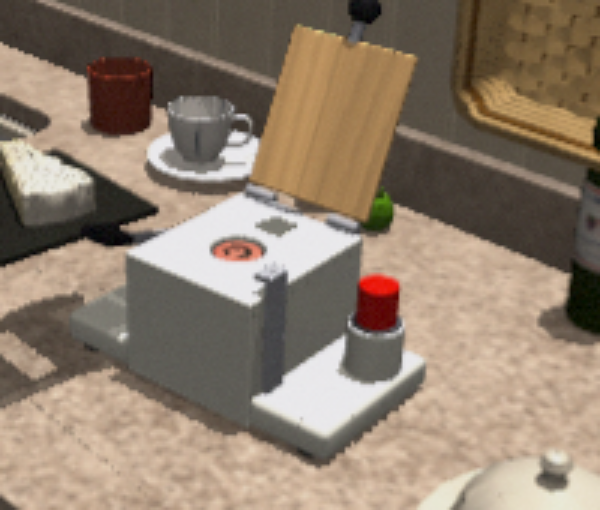

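The lid rests open on its stop and the jar cap shows in the well at (235,250) of the crop. Next is the lever.

Request:
servo_tool(
  steps=[
    {"x": 0.15,"y": 0,"z": 0.2,"ax": 0,"ay": 0,"az": 0,"grip": -1},
    {"x": 0.3,"y": 0.02,"z": 0.4,"ax": 0,"ay": 0,"az": 0,"grip": -1},
    {"x": 0.46,"y": 0.03,"z": 0.6,"ax": 0,"ay": 0,"az": 0,"grip": -1},
    {"x": 0.46,"y": 0.03,"z": 0.8,"ax": 0,"ay": 0,"az": 0,"grip": -1},
    {"x": 0.46,"y": 0.03,"z": 1,"ax": 0,"ay": 0,"az": 0,"grip": -1},
    {"x": 0.46,"y": 0.03,"z": 1,"ax": 0,"ay": 0,"az": 0,"grip": -1},
    {"x": 0.46,"y": 0.03,"z": 1,"ax": 0,"ay": 0,"az": 0,"grip": -1},
  ],
)

```text
clock: 13.73
eef_pos: [0.4606, 0.0825, 0.2193]
orientation: [-0.001, -0.047, 0.999, -0.0]
contact_force: [0.7, -0.2, 1.3]
gripper_width: -0.0
grip_force: 0.0
```

Run:
```python
from h import *
plan([.4535,.087,.120],Rdown(np.radians(5.5)))
```

```text
shift [0.043 0.035 0.662] turn [ 0.    -0.004 -0.004]  now [0.4606 0.0825 0.2193] t 13.7333
```

Request:
servo_tool(
  steps=[
    {"x": 0.045,"y": 0.035,"z": 0.2,"ax": 0,"ay": 0,"az": 0,"grip": -1},
    {"x": 0.045,"y": 0.035,"z": 0.4,"ax": 0,"ay": 0,"az": 0,"grip": -1},
    {"x": 0.045,"y": 0.035,"z": 0.55,"ax": 0,"ay": 0,"az": 0,"grip": -1},
    {"x": 0.045,"y": 0.035,"z": 0.62,"ax": 0,"ay": 0,"az": 0,"grip": -1},
    {"x": 0.045,"y": 0.035,"z": 0.66,"ax": 0,"ay": 0,"az": 0,"grip": -1},
    {"x": 0.045,"y": 0.035,"z": 0.7,"ax": 0,"ay": 0,"az": 0,"grip": -1},
    {"x": 0.045,"y": 0.035,"z": 0.75,"ax": 0,"ay": 0,"az": 0,"grip": -1},
    {"x": 0.045,"y": 0.035,"z": 0.8,"ax": 0,"ay": 0,"az": 0,"grip": -1},
    {"x": 0.045,"y": 0.035,"z": 0.85,"ax": 0,"ay": 0,"az": 0,"grip": -1},
    {"x": 0.045,"y": 0.035,"z": 0.9,"ax": 0,"ay": 0,"az": 0,"grip": -1},
    {"x": 0.045,"y": 0.035,"z": 0.94,"ax": 0,"ay": 0,"az": 0,"grip": -1},
    {"x": 0.045,"y": 0.035,"z": 0.94,"ax": 0,"ay": 0,"az": 0,"grip": -1},
  ],
)

```text
clock: 14.73
eef_pos: [0.4543, 0.0872, 0.079]
orientation: [0.001, -0.047, 0.999, -0.0]
contact_force: [-0.1, 0.3, 0.0]
gripper_width: -0.0002
grip_force: 0.0
```

Request:
servo_tool(
  steps=[
    {"x": 0,"y": 0,"z": 0.02,"ax": 0,"ay": 0,"az": 0,"grip": -1},
    {"x": 0,"y": 0,"z": 0.04,"ax": 0,"ay": 0,"az": 0,"grip": -1},
    {"x": 0,"y": 0,"z": 0.05,"ax": 0,"ay": 0,"az": 0,"grip": -1},
    {"x": 0,"y": 0,"z": 0.05,"ax": 0,"ay": 0,"az": 0,"grip": -1},
  ],
)

```text
clock: 15.07
eef_pos: [0.455, 0.0872, 0.072]
orientation: [0.002, -0.047, 0.999, -0.0]
contact_force: [1.3, 0.5, 2.7]
gripper_width: 0.0001
grip_force: 1.5
```

Request:
servo_tool(
  steps=[
    {"x": 0,"y": 0,"z": 0.02,"ax": 0,"ay": 0,"az": 0,"grip": -1},
    {"x": 0,"y": 0,"z": 0.04,"ax": 0,"ay": 0,"az": 0,"grip": -1},
    {"x": 0,"y": 0,"z": 0.04,"ax": 0,"ay": 0,"az": 0,"grip": -1},
  ],
)

```text
clock: 15.32
eef_pos: [0.4555, 0.0872, 0.0677]
orientation: [0.003, -0.047, 0.999, -0.0]
contact_force: [-4.4, 0.7, 27.6]
gripper_width: -0.0002
grip_force: 13.6
```

Run:
```python
from h import *
g=grab("scene","s3"); s,p,R=pose(); print(p,s["contact_force"])
a=g["im"][150:290,190:370][:,:,::-1]; cv2.imwrite("pics/s3c.png",cv2.resize(a,None,fx=3.3,fy=3.3))
```

```text
[0.45543286 0.08724118 0.06772562] [-4.66373098  0.75168461 26.28958666]
```

View pics/s3c.png

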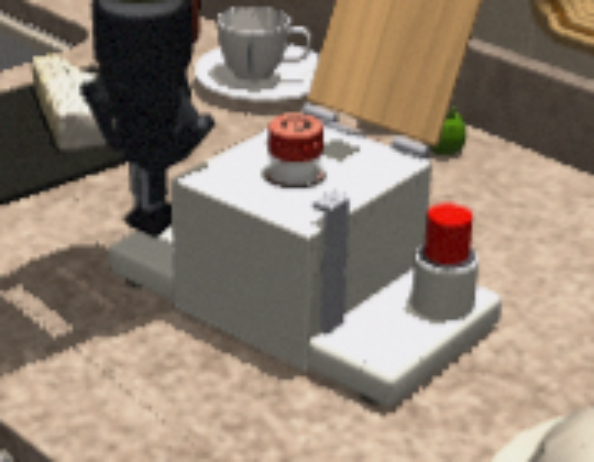

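The jar has risen to (295,150) in the crop, and 27 N shows the lever on its hard stop. I retreat and measure the jar.

Request:
servo_tool(
  steps=[
    {"x": 0,"y": 0,"z": -0.1,"ax": 0,"ay": 0,"az": 0,"grip": -1},
    {"x": 0,"y": 0,"z": -0.35,"ax": 0,"ay": 0,"az": 0,"grip": -1},
    {"x": 0,"y": 0,"z": -0.6,"ax": 0,"ay": 0,"az": 0,"grip": -1},
    {"x": 0,"y": 0,"z": -0.85,"ax": 0,"ay": 0,"az": 0,"grip": 0},
    {"x": 0,"y": 0,"z": -1,"ax": 0,"ay": 0,"az": 0,"grip": 1},
    {"x": 0,"y": 0,"z": -1,"ax": 0,"ay": 0,"az": 0,"grip": 1},
  ],
)

```text
clock: 15.87
eef_pos: [0.4553, 0.0872, 0.22]
orientation: [0.005, -0.047, 0.999, -0.001]
contact_force: [0.9, -0.0, -0.1]
gripper_width: 0.0357
grip_force: 0.0
```

Request:
servo_tool(
  steps=[
    {"x": 0,"y": -0.15,"z": -0.2,"ax": 0,"ay": 0,"az": 0,"grip": 1},
    {"x": 0,"y": -0.35,"z": -0.4,"ax": 0,"ay": 0,"az": 0,"grip": 1},
    {"x": 0,"y": -0.55,"z": -0.6,"ax": 0,"ay": 0,"az": 0,"grip": 1},
    {"x": 0,"y": -0.72,"z": -0.7,"ax": 0,"ay": 0,"az": 0,"grip": 1},
    {"x": 0,"y": -0.72,"z": -0.7,"ax": 0,"ay": 0,"az": 0,"grip": 1},
    {"x": 0,"y": -0.72,"z": -0.7,"ax": 0,"ay": 0,"az": 0,"grip": 1},
  ],
)

```text
clock: 16.37
eef_pos: [0.4637, -0.0211, 0.3199]
orientation: [0.0, -0.046, 0.999, -0.0]
contact_force: [0.4, 0.6, -0.4]
gripper_width: 0.0857
grip_force: 0.0
```

Run:
```python
from h import *
g=grab("wrist","w4"); print(pose()[1]); W=cloud(g); hsv=cv2.cvtColor(g["im"],cv2.COLOR_RGB2HSV)
v,u=np.mgrid[0:420,0:560]
m=((hsv[...,0]<10)|(hsv[...,0]>170))&(hsv[...,1]>110)&(abs(W[...,2]-.161)<.008)&(abs(W[...,1]+.0235)<.05)&(abs(W[...,0]-.509)<.05)
P=W[m]; c,r=cv2.minEnclosingCircle(P[:,:2].astype(np.float32)); print(m.sum(),P.mean(0),c,r, "pred px",proj(g,[.509,-.0235,.161]))
# tray edge points: long right edge & front edge
plan([.509,-.0235,.20],Rdown(np.radians(5.5)))
# tray from w2: fit edges by contour
g=load("w2"); W=cloud(g); m=((v>95)&(v<310)&(u>395)&(abs(W[...,2]-.009)<.004)&(g["im"].max(2)<60)).astype(np.uint8)
m=cv2.morphologyEx(m,cv2.MORPH_OPEN,np.ones((5,5)))
ys=[ (np.argmax(m[r]),r) for r in range(150,270,4)]
E=world(g,[a-.5 for a,_ in ys],[b for _,b in ys],z=.009)[:,:2]; k=np.polyfit(E[:,0],E[:,1],1); print("right edge y=",k,"deg",np.degrees(np.arctan(k[0])),"res",np.std(E[:,1]-np.polyval(k,E[:,0])))
cs=[(c_,np.argmax(m[:,c_])) for c_ in range(480,555,4)]
E=world(g,[a for a,_ in cs],[b-.5 for _,b in cs],z=.009)[:,:2]; f=np.polyfit(E[:,1],E[:,0],1); print("front x=",f,"res",np.std(E[:,0]-np.polyval(f,E[:,1])))
```

```text
[ 0.46328722 -0.02013533  0.31917235]
951 [ 0.50434532 -0.02327739  0.16139108] (0.5060016512870789, -0.023936735466122627) 0.0203337874263525 pred px [[274.15351026 234.33591806]]
shift [-0.302 -0.051  0.794] turn [ 0.002 -0.002 -0.005]  now [ 0.4633 -0.0201  0.3192] t 16.4167
right edge y= [-0.094832    0.31015998] deg -5.417272581061309 res 0.0008071084487801191
front x= [0.08644535 0.30245908] res 0.0004594804839249236
```

Request:
servo_tool(
  steps=[
    {"x": -0.15,"y": -0.03,"z": 0.05,"ax": 0,"ay": 0,"az": 0,"grip": 1},
    {"x": -0.29,"y": -0.05,"z": 0.2,"ax": 0,"ay": 0,"az": 0,"grip": 1},
    {"x": -0.29,"y": -0.05,"z": 0.4,"ax": 0,"ay": 0,"az": 0,"grip": 1},
    {"x": -0.29,"y": -0.05,"z": 0.6,"ax": 0,"ay": 0,"az": 0,"grip": 1},
    {"x": -0.29,"y": -0.05,"z": 0.8,"ax": 0,"ay": 0,"az": 0,"grip": 0.6},
    {"x": -0.29,"y": -0.05,"z": 0.85,"ax": 0,"ay": 0,"az": 0,"grip": 0.6},
    {"x": -0.29,"y": -0.05,"z": 0.85,"ax": 0,"ay": 0,"az": 0,"grip": 0.6},
    {"x": -0.29,"y": -0.05,"z": 0.85,"ax": 0,"ay": 0,"az": 0,"grip": 0.6},
  ],
)

```text
clock: 17.08
eef_pos: [0.5078, -0.0231, 0.1932]
orientation: [0.0, -0.047, 0.999, -0.0]
contact_force: [0.4, 0.3, 1.1]
gripper_width: 0.0683
grip_force: 0.0
```

Run:
```python
from h import *
plan([.5075,-.0235,.128],Rdown(np.radians(5.5)))
```

```text
shift [ 0.003 -0.003  0.435] turn [-0.     0.001 -0.002]  now [ 0.5078 -0.0231  0.1932] t 17.0833
```

Request:
servo_tool(
  grip_force=35,
  steps=[
    {"x": 0,"y": 0,"z": 0.1,"ax": 0,"ay": 0,"az": 0,"grip": 0.6},
    {"x": 0,"y": 0,"z": 0.2,"ax": 0,"ay": 0,"az": 0,"grip": 0.6},
    {"x": 0,"y": 0,"z": 0.3,"ax": 0,"ay": 0,"az": 0,"grip": 0.6},
    {"x": 0,"y": 0,"z": 0.4,"ax": 0,"ay": 0,"az": 0,"grip": 0.6},
    {"x": 0,"y": 0,"z": 0.43,"ax": 0,"ay": 0,"az": 0,"grip": 0.6},
    {"x": 0,"y": 0,"z": 0.43,"ax": 0,"ay": 0,"az": 0,"grip": 0.4},
    {"x": 0,"y": 0,"z": 0.43,"ax": 0,"ay": 0,"az": 0,"grip": 0.2},
    {"x": 0,"y": 0,"z": 0.43,"ax": 0,"ay": 0,"az": 0,"grip": -1},
    {"x": 0,"y": 0,"z": 0.43,"ax": 0,"ay": 0,"az": 0,"grip": -1},
    {"x": 0,"y": 0,"z": 0.43,"ax": 0,"ay": 0,"az": 0,"grip": -1},
    {"x": 0,"y": 0,"z": 0.43,"ax": 0,"ay": 0,"az": 0,"grip": -1},
  ],
)

```text
clock: 18.0
eef_pos: [0.5081, -0.0237, 0.1288]
orientation: [0.001, -0.047, 0.999, -0.0]
contact_force: [-0.4, -0.3, 2.8]
gripper_width: 0.0402
grip_force: 34.9
```

Request:
servo_tool(
  steps=[
    {"x": 0,"y": 0,"z": -0.05,"ax": 0,"ay": 0,"az": 0,"grip": -1},
    {"x": 0,"y": 0,"z": -0.13,"ax": 0,"ay": 0,"az": 0,"grip": -1},
    {"x": 0,"y": 0,"z": -0.22,"ax": 0,"ay": 0,"az": 0,"grip": -1},
    {"x": 0,"y": 0,"z": -0.32,"ax": 0,"ay": 0,"az": 0,"grip": -1},
    {"x": 0,"y": 0,"z": -0.42,"ax": 0,"ay": 0,"az": 0,"grip": -1},
    {"x": 0,"y": 0,"z": -0.52,"ax": 0,"ay": 0,"az": 0,"grip": -1},
    {"x": 0,"y": 0,"z": -0.62,"ax": 0,"ay": 0,"az": 0,"grip": -1},
    {"x": 0,"y": 0,"z": -0.72,"ax": 0,"ay": 0,"az": 0,"grip": -1},
    {"x": 0,"y": 0,"z": -0.72,"ax": 0,"ay": 0,"az": 0,"grip": -1},
    {"x": 0,"y": 0,"z": -0.72,"ax": 0,"ay": 0,"az": 0,"grip": -1},
  ],
)

```text
clock: 18.83
eef_pos: [0.5075, -0.0235, 0.2361]
orientation: [0.0, -0.047, 0.999, -0.0]
contact_force: [-0.6, 0.1, -1.0]
gripper_width: 0.0404
grip_force: 35.4
```

Run:
```python
from h import *
plan([.4253,.370,.1],Rdown(np.radians(5.5))); s,_,_=pose(); print(s["gripper_width"],s["contact_force"])
```

```text
shift [0.299 2.664 0.907] turn [-0.     0.001 -0.003]  now [ 0.5075 -0.0235  0.2361] t 18.8333
0.04037463816658083 [-0.63527469  0.12460788 -0.96980802]
```

Request:
servo_tool(
  steps=[
    {"x": 0.02,"y": 0.1,"z": 0,"ax": 0,"ay": 0,"az": 0,"grip": -1},
    {"x": 0.04,"y": 0.25,"z": 0,"ax": 0,"ay": 0,"az": 0,"grip": -1},
    {"x": 0.06,"y": 0.42,"z": 0,"ax": 0,"ay": 0,"az": 0,"grip": -1},
    {"x": 0.08,"y": 0.6,"z": 0,"ax": 0,"ay": 0,"az": 0,"grip": -1},
    {"x": 0.1,"y": 0.8,"z": 0,"ax": 0,"ay": 0,"az": 0,"grip": -1},
    {"x": 0.12,"y": 1,"z": 0,"ax": 0,"ay": 0,"az": 0,"grip": -1},
  ],
)

```text
clock: 19.33
eef_pos: [0.4746, 0.1252, 0.2347]
orientation: [-0.001, -0.047, 0.999, 0.0]
contact_force: [-0.3, -0.3, -0.1]
gripper_width: 0.0405
grip_force: 35.5
```

Request:
servo_tool(
  steps=[
    {"x": 0.02,"y": 0.18,"z": 0,"ax": 0,"ay": 0,"az": 0,"grip": -1},
    {"x": 0.04,"y": 0.36,"z": 0,"ax": 0,"ay": 0,"az": 0,"grip": -1},
    {"x": 0.06,"y": 0.54,"z": 0,"ax": 0,"ay": 0,"az": 0,"grip": -1},
    {"x": 0.08,"y": 0.72,"z": 0,"ax": 0,"ay": 0,"az": 0,"grip": -1},
    {"x": 0.1,"y": 0.88,"z": 0,"ax": 0,"ay": 0,"az": 0,"grip": -1},
    {"x": 0.12,"y": 1,"z": 0,"ax": 0,"ay": 0,"az": 0,"grip": -1},
  ],
)

```text
clock: 19.83
eef_pos: [0.4424, 0.2733, 0.2345]
orientation: [-0.001, -0.048, 0.999, -0.0]
contact_force: [-0.3, 0.1, -1.1]
gripper_width: 0.0408
grip_force: 35.5
```

Request:
servo_tool(
  steps=[
    {"x": 0.02,"y": 0.15,"z": 0,"ax": 0,"ay": 0,"az": 0,"grip": -1},
    {"x": 0.04,"y": 0.3,"z": 0,"ax": 0,"ay": 0,"az": 0,"grip": -1},
    {"x": 0.06,"y": 0.45,"z": 0,"ax": 0,"ay": 0,"az": 0,"grip": -1},
    {"x": 0.06,"y": 0.6,"z": 0.1,"ax": 0,"ay": 0,"az": 0,"grip": -1},
    {"x": 0.06,"y": 0.66,"z": 0.2,"ax": 0,"ay": 0,"az": 0,"grip": -1},
    {"x": 0.06,"y": 0.66,"z": 0.35,"ax": 0,"ay": 0,"az": 0,"grip": -1},
    {"x": 0.06,"y": 0.66,"z": 0.5,"ax": 0,"ay": 0,"az": 0,"grip": -1},
    {"x": 0.06,"y": 0.66,"z": 0.6,"ax": 0,"ay": 0,"az": 0,"grip": -1},
    {"x": 0.06,"y": 0.66,"z": 0.6,"ax": 0,"ay": 0,"az": 0,"grip": -1},
    {"x": 0.06,"y": 0.66,"z": 0.6,"ax": 0,"ay": 0,"az": 0,"grip": -1},
  ],
)

```text
clock: 20.67
eef_pos: [0.4248, 0.3691, 0.1449]
orientation: [-0.001, -0.047, 0.999, -0.001]
contact_force: [0.3, -0.7, -0.8]
gripper_width: 0.0403
grip_force: 35.6
```

Run:
```python
from h import *
plan([.4253,.370,.084],Rdown(np.radians(5.5))); s,_,_=pose(); print(s["gripper_width"],s["contact_force"])
g=grab("top","t5"); a=g["im"][150:290,110:290][:,:,::-1]; cv2.imwrite("pics/t5c.png",cv2.resize(a,None,fx=4,fy=4)); print(proj(g,[[.4253,.370,.009],[.3266,.2792,.009]]))
g=grab("wrist","w5")
```

```text
shift [-0.005  0.006  0.406] turn [-0.002 -0.005 -0.004]  now [0.4248 0.3691 0.1449] t 20.6667
0.040250872224797674 [ 0.2876003  -0.73197981 -0.77449906]
[[165.36202945 241.54276168]
 [191.68937456 271.5425692 ]]
```

View pics/w5.png

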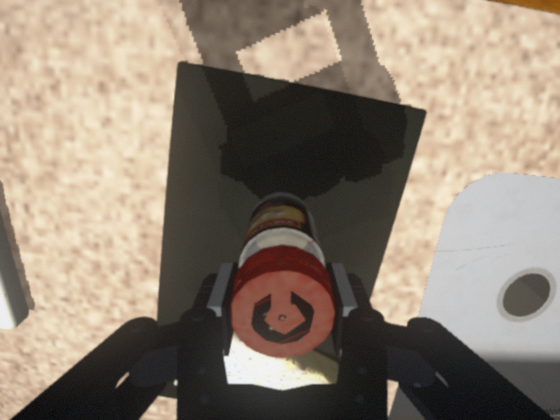

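The jar is held upright over the tray. The near tray corners at (180,63) and (424,110) give a check on the spot.

Run:
```python
from h import *
g=load("w5"); P=world(g,[180,424],[63,110],z=.009)[:,:2]; e=P[1]-P[0]; L=np.linalg.norm(e); e/=L; n=np.array([e[1],-e[0]])
if n[0]<0:n=-n
print(P,L,"yaw",np.degrees(np.arctan2(n[1],n[0])),"spot",P.mean(0)+.09*n)
```

```text
[[0.32753694 0.28286751]
 [0.34405638 0.47592186]] 0.1937598296802985 yaw -4.8908206847156634 spot [0.42546897 0.37172153]
```

Request:
servo_tool(
  steps=[
    {"x": 0,"y": 0.01,"z": 0.08,"ax": 0,"ay": 0,"az": 0,"grip": -1},
    {"x": 0,"y": 0.01,"z": 0.16,"ax": 0,"ay": 0,"az": 0,"grip": -1},
    {"x": 0,"y": 0.01,"z": 0.24,"ax": 0,"ay": 0,"az": 0,"grip": -1},
    {"x": 0,"y": 0.01,"z": 0.3,"ax": 0,"ay": 0,"az": 0,"grip": -1},
    {"x": 0,"y": 0.01,"z": 0.34,"ax": 0,"ay": 0,"az": 0,"grip": -1},
    {"x": 0,"y": 0.01,"z": 0.36,"ax": 0,"ay": 0,"az": 0,"grip": -1},
    {"x": 0,"y": 0.01,"z": 0.37,"ax": 0,"ay": 0,"az": 0,"grip": -1},
    {"x": 0,"y": 0.01,"z": 0.37,"ax": 0,"ay": 0,"az": 0,"grip": -1},
  ],
)

```text
clock: 21.43
eef_pos: [0.4253, 0.371, 0.0907]
orientation: [0.0, -0.047, 0.999, 0.0]
contact_force: [-0.2, -0.3, -0.4]
gripper_width: 0.0404
grip_force: 35.6
```

Request:
servo_tool(
  steps=[
    {"x": 0,"y": 0,"z": 0.01,"ax": 0,"ay": 0,"az": 0,"grip": -1},
    {"x": 0,"y": 0,"z": 0.02,"ax": 0,"ay": 0,"az": 0,"grip": -1},
    {"x": 0,"y": 0,"z": 0.03,"ax": 0,"ay": 0,"az": 0,"grip": -1},
    {"x": 0,"y": 0,"z": 0.04,"ax": 0,"ay": 0,"az": 0,"grip": -1},
    {"x": 0,"y": 0,"z": 0.05,"ax": 0,"ay": 0,"az": 0,"grip": -1},
    {"x": 0,"y": 0,"z": 0.05,"ax": 0,"ay": 0,"az": 0,"grip": -1},
    {"x": 0,"y": 0,"z": 0.05,"ax": 0,"ay": 0,"az": 0,"grip": -1},
  ],
)

```text
clock: 22.02
eef_pos: [0.4251, 0.3709, 0.0829]
orientation: [-0.0, -0.047, 0.999, -0.0]
contact_force: [-0.5, -0.3, -1.2]
gripper_width: 0.0403
grip_force: 35.6
```

Request:
servo_tool(
  steps=[
    {"x": 0,"y": 0,"z": 0.005,"ax": 0,"ay": 0,"az": 0,"grip": -1},
    {"x": 0,"y": 0,"z": 0.01,"ax": 0,"ay": 0,"az": 0,"grip": -1},
    {"x": 0,"y": 0,"z": 0.01,"ax": 0,"ay": 0,"az": 0,"grip": -1},
  ],
)

```text
clock: 22.27
eef_pos: [0.4256, 0.371, 0.0827]
orientation: [0.001, -0.047, 0.999, 0.0]
contact_force: [-0.9, -2.2, 9.8]
gripper_width: 0.0405
grip_force: 36.4
```

Request:
servo_tool(
  grip_force=20,
  steps=[
    {"x": 0,"y": 0,"z": -0.007,"ax": 0,"ay": 0,"az": 0,"grip": -1},
    {"x": 0,"y": 0,"z": -0.007,"ax": 0,"ay": 0,"az": 0,"grip": -1},
    {"x": 0,"y": 0,"z": -0.007,"ax": 0,"ay": 0,"az": 0,"grip": 0},
    {"x": 0,"y": 0,"z": -0.007,"ax": 0,"ay": 0,"az": 0,"grip": 0.2},
    {"x": 0,"y": 0,"z": -0.007,"ax": 0,"ay": 0,"az": 0,"grip": 0.5},
    {"x": 0,"y": 0,"z": -0.007,"ax": 0,"ay": 0,"az": 0,"grip": 0.7},
    {"x": 0,"y": 0,"z": -0.05,"ax": 0,"ay": 0,"az": 0,"grip": 0.7},
    {"x": 0,"y": 0,"z": -0.15,"ax": 0,"ay": 0,"az": 0,"grip": 0.7},
    {"x": 0,"y": 0,"z": -0.3,"ax": 0,"ay": 0,"az": 0,"grip": 0.7},
    {"x": 0,"y": 0,"z": -0.5,"ax": 0,"ay": 0,"az": 0,"grip": 0.7},
    {"x": 0,"y": 0,"z": -0.7,"ax": 0,"ay": 0,"az": 0,"grip": 0.7},
    {"x": 0,"y": 0,"z": -0.9,"ax": 0,"ay": 0,"az": 0,"grip": 0.7},
  ],
)

```text
clock: 23.27
eef_pos: [0.4249, 0.3708, 0.2184]
orientation: [0.0, -0.047, 0.999, 0.0]
contact_force: [0.2, -0.0, 0.1]
gripper_width: 0.0727
grip_force: 0.0
```

Request:
servo_tool(
  steps=[
    {"x": 0,"y": 0,"z": -0.2,"ax": 0,"ay": 0,"az": 0,"grip": 0.7},
    {"x": 0,"y": 0,"z": -0.4,"ax": 0,"ay": 0,"az": 0,"grip": 0.7},
    {"x": 0,"y": 0,"z": -0.6,"ax": 0,"ay": 0,"az": 0,"grip": 0.7},
    {"x": 0,"y": 0,"z": -0.6,"ax": 0,"ay": 0,"az": 0,"grip": 0.7},
    {"x": 0,"y": 0,"z": -0.6,"ax": 0,"ay": 0,"az": 0,"grip": 0.7},
  ],
)

```text
clock: 23.68
eef_pos: [0.4253, 0.371, 0.3082]
orientation: [0.002, -0.047, 0.999, 0.001]
contact_force: [0.7, -0.1, -1.0]
gripper_width: 0.0724
grip_force: 0.0
```

Run:
```python
from h import *
g=grab("scene","s6"); print(pose()[1],pose()[0]["gripper_width"],proj(g,[[.4253,.371,.114],[.4253,.371,.009]]))
```

```text
[0.42490944 0.37081424 0.30646982] 0.0728519377516745 [[164.10724541 167.98909082]
 [167.70797088 199.61532851]]
```

View pics/s6.png

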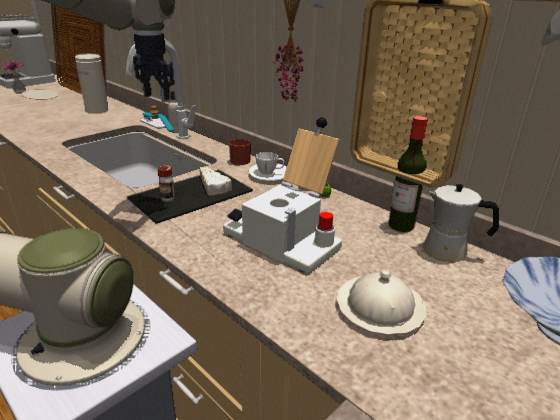

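The jar stands upright on the near half of the tray at (166,183). The lid is open at (312,160) and the lever is down at (236,215). The brie and dish are unmoved and the gripper is clear, so I hand in.

```bash
python3 -c "
from cell import workorder; print(workorder.job_done())"
```

```text
the job is handed in; nothing more can be done
None
```

The job is handed in at about 24 s on the robot's clock: the jar stands upright within about 2 mm of the measured middle of the tray's near half, the lid rests open on its stop, the lever is fully down, and the tray, brie and butter dish look undisturbed in the last picture; no verdict came back.

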